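Light up the inside of a cask's tap head with a wand lamp

TASK

Check the inside of the cask at its tap end: pull the white bung from the top of the cask and put it in the open red tin. Then take the orange lamp by its handle, feed it at a slant through the bung hole towards the tap end, and finish holding it still in there, with the lamp's end within 5 cm of the middle of the inside of the head that carries the tap and the lamp touching no part of the cask; do not let go. Feed it gently and leave the bottles, glass, book and other things alone.

Things in the scene. Friction and masses are not known exactly. Their poses are not given: they have to be found in the camera images.
- cask: small hollow oak cask lying level on a cradle, fixed; 230 mm long, 176 mm across at the middle, 148 at the ends, axis 100 mm above the counter. Origin on the counter under the bung hole; -x runs along the cask to the end with the brass tap (roughly towards the robot). Staves 10 mm thick, inner radius 78 mm at the middle, 66 at the ends; inner faces of the heads 95 mm either side of the bung hole
- bung_hole (a point): centre of the mouth of the round bung hole in the top of the cask, at the top of its steel bush, 189 mm above the counter; the hole is 45 mm across and 10 mm deep, its axis vertical
- tap_head_inside (a point): centre of the inner face of the head that carries the tap: 95 mm from the bung hole's axis along the cask's -x, 100 mm above the counter (89 mm below the mouth of the bung hole)
- bung: off-white silicone bung, loose in the bung hole, lifts straight out; 43 mm high, 50 g. Origin at the middle of its underside, z up: plug 14 mm long, 37 to 41 mm across; flange 50 mm across, 4 mm thick, resting on the bush; round grip 34 mm across, 25 mm high
- lamp: wand lamp lying on the counter, 252 mm long, 140 g: orange handle with black ribbed sides, 26 mm wide and high, 92 mm long; then a steel tube 9 mm across; at the end a guarded clear lamp 14 mm across, 46 mm long. Origin under the middle of the handle; x points along the wand to the lamp, z up, the wand's axis 13 mm above the underside; centre of mass in the handle, about 15 mm ahead of its middle
- lamp_tip (a point): the outer end of the lamp, on the wand's axis, 200 mm from the middle of the handle
- lamp_grip (a point): middle of the lamp's handle, on the wand's axis
- tin: red tin 70 x 108 x 42 mm, fixed to the counter, its lid standing open on the far (+x) side; origin at the middle of its underside, its long side along y; the opening is 64 x 102 mm, the rim 40 mm and the inner floor 2 mm above the counter
- tin_lid (a joint): lid of the tin, hinged along its +x rim: 0 shut, 1.75 as far open as it goes (leaning back a little, it stays there); the open lid's edge stands about 112 mm above the counter
- glass_red: stemmed tasting glass with red wine, 202 mm high, 81 mm across; origin under its foot
- bottle13: the standing dark wine bottle nearest the tin, 308 mm high, 75 mm across; origin under its foot (the bottles beside it stand fixed)
- stock_book: spiral stock book lying shut, 210 x 153 x 16 mm; origin under its middle
- pen: white and green pen, 145 mm long, lying on the stock book
- corkscrew: corkscrew with a wooden bar handle, 100 x 112 x 21 mm, lying on the counter
- keys: bunch of keys with a red tag, 84 x 118 x 8 mm, lying on the counter
- cork_a: cork 24 x 43 mm standing on end
- cork_b: cork 24 x 43 mm lying on its side
Not all that is in view belongs to the job. What is meant by the bung is not green, and is the smaller of those in its own colour.

How it is judged:
By the outcome, as a careful person would: the job done as asked, in the order asked, and still so for the second after the job is handed in, while the arm keeps its last pose, push and grip.
It also fails if it takes over 56 s, if anything falls off the work surface, if the arm or the gripper's body presses on something with over 40 N, if the wrist force passes 120 N, or if a joint passes its speed limit or range.

ROBOT

A 6-joint arm with a two-finger parallel gripper is mounted at the origin on a cart in front of the work surface, level with it; the furniture and walls round the work are solid. World frame = base frame: x ahead of the robot, y to its left, z up, the work surface at z = 0. Lengths are in m, angles in rad, forces in N, time in s.
With the tool pointing down it reaches from about 0.25 to 0.725 m from the base axis. Payload 4 kg.
Tool frame: the origin (TCP) lies between the finger pads; the fingertips stand 14 mm ahead of it and the grasp point (between the pads) lies 5 mm behind it; z points along the fingers, y is the line along which they close (so a half turn about z gives the same grasp; the last joint's range is limited). The gripper opens to 85 mm and grips with 20 to 120 N. Pads are 22 mm wide; open, the fingers measure 114 mm over their backs; the gripper's body (76 mm by 85 mm) begins 54 mm behind the grasp point. The pads swing forward as they close: fully open they stand 13 mm farther back than shut.
Start: joints at [1.2, 0.241, 0.005, 1.335, 0, 1.571], TCP at [0.181, 0.466, 0.245] pointing down, gripper open.
Joint ranges: [-2.72, 2.72], [-1.05, 1.87], [-1.09, 1.28], [-1.99, 2.15], [-1.42, 1.44], [-3.14, 3.14]. Speed limits (rad/s): [2.79, 2.79, 3.14, 3.14, 3.14, 3.14].

INTERFACE

Orientations are given as a 3x3 rotation matrix whose columns are the frame's x, y, z axes.
In Python, from rig import robot gives the robot as it stands. The module is installed in compiled form; this text tells all that it offers. Calls block until the motion is done:
- robot.movep(position, orientation): joint-space move of the TCP to a pose.
- robot.movel(position, feed=0.15, attitude=None): straight line of the TCP; attitude=None keeps the orientation; feed is the mean speed in m/s.
- robot.goto_joints(angles): joint-space move.
- robot.ungrasp() and robot.clamp(f_grip=None): open the fingers fully, or close them until they stop; f_grip is the grip in N (None keeps the last).
- robot.hold(seconds).
- robot.ik(position, orientation): joint angles nearest the present ones, or None.
- robot.get_obs(): the state.
- robot.grab_frame(name): name is "side" or "top"; returns the picture (420x560x3 uint8, red, green, blue); there is no depth.
- robot.get_calibration(name): a dict with "fx", "fy", "cx", "cy" (pixels), "distortion" ([k1, k2, p1, p2, k3] as OpenCV has them; the pictures are not rectified), "R" (3x3) and "t" (3): a world point X has camera coordinates R X + t. Camera axes: x right, y down, z forward; pixel columns grow to the right and rows downward; lengths in m; the calibration is good to about 2 mm. A picture is of the moment at which its call begins. get_calibration takes no time and is no camera call.
A pose or a line that the arm cannot do raises robot.PlanningError and nothing moves.
- robot.close_job(): hands the job in; it is judged then, once.
Trained networks look in the newest picture that a camera, given by its name, has taken for a name from the list of things; names that differ only in an ending like _2 or _b are one class to them, and where a whole thing is asked for, a point or a joint stands for the part that bears it (a point fixed in the world has none). Each returns a list of dicts, best first, with "confidence" (0 to 1); they miss things now and then, are a little off and sometimes report something else, mostly with a low value. They report only what shows in the picture. A call takes as long as a camera call. They do not tell look-alikes from the thing itself.
- robot.regions_of(query, camera): "mask" (420x560 bool, what is visible of it) and "rect" ([centre column, centre row, width, height] in pixels, round what is visible of it).
The state is a dict: "clock": time; "q": joint angles; "dq": joint speeds; "tau": joint torques, N m; "ee_pos": TCP position; "orientation": TCP orientation; "force": force on the tool from outside, world axes, zero at the start; "moment": the same for the moment, N m; "opening": finger opening in m; "grip_force": force on a finger pad.
Only numpy, scipy, OpenCV 4.12 (cv2) and the standard library are available. Lean on these libraries where they do the work, as an engineer would, in place of code of your own. Each camera call takes 0.05 s, during which the arm holds its last target. There are 200 camera calls.

## Working session

There is one attempt and no reset: what is moved stays moved. The work goes in short steps, each a Python script; the robot and the scene stay as the last script left them, time stands still between calls to the robot, and variables do not carry over. Pictures are saved under pics/ and viewed, at most 10 in all, crops included, and the job is handed in when it is done.

```bash
mkdir -p pics; python3 - <<'E'
from rig import robot
import cv2,numpy as np
for n in("side","top"):
    im=robot.grab_frame(n); cv2.imwrite(f"pics/{n}0.png",im[:,:,::-1])
    c=robot.get_calibration(n); print(n,{k:np.round(np.array(v),4).tolist() for k,v in c.items()})
    for q in("bung","lamp","cask","tin"):
        for d in robot.regions_of(q,n): print(q,round(d["confidence"],2),np.round(d["rect"]).tolist())
o=robot.get_obs();print(o["clock"],o["opening"],o["orientation"])
E
```

```text
side {'fx': 461.926, 'fy': 461.926, 'cx': 282.0479, 'cy': 213.8065, 'distortion': [-0.0759, 0.0, 0.0, 0.0, 0.0], 'R': [[0.9872, -0.1595, -0.0023], [-0.109, -0.6637, -0.74], [0.1165, 0.7308, -0.6726]], 't': [-0.5073, 0.1234, 1.7564]}
bung 0.69 [268.0, 206.0, 14.0, 14.0]
bung 0.68 [266.0, 230.0, 71.0, 62.0]
bung 0.47 [245.0, 202.0, 13.0, 2.0]
lamp 0.82 [261.0, 188.0, 48.0, 19.0]
cask 0.71 [259.0, 187.0, 50.0, 19.0]
cask 0.66 [266.0, 232.0, 70.0, 63.0]
tin 0.82 [272.0, 291.0, 23.0, 34.0]
tin 0.37 [258.0, 188.0, 55.0, 24.0]
top {'fx': 430.4219, 'fy': 430.4219, 'cx': 273.2597, 'cy': 209.5738, 'distortion': [-0.1005, 0.0, 0.0, 0.0, 0.0], 'R': [[0.184, -0.9829, -0.0054], [-0.8132, -0.1491, -0.5626], [0.5522, 0.1079, -0.8267]], 't': [-0.0976, 0.4788, 1.6608]}
bung 0.49 [242.0, 241.0, 17.0, 14.0]
bung 0.46 [288.0, 214.0, 10.0, 8.0]
bung 0.24 [228.0, 213.0, 9.0, 10.0]
bung 0.19 [288.0, 228.0, 53.0, 70.0]
lamp 0.65 [226.0, 214.0, 14.0, 14.0]
lamp 0.38 [210.0, 169.0, 17.0, 40.0]
cask 0.91 [289.0, 228.0, 53.0, 72.0]
tin 0.96 [343.0, 243.0, 28.0, 28.0]
0.5 0.08554564232343442 [[-9.32029604e-01  3.62382144e-01  1.44057382e-05]
 [ 3.62382140e-01  9.32029599e-01 -1.05808925e-04]
 [-5.17698394e-05 -9.33966680e-05 -9.99999994e-01]]
```

```bash
python3 - <<'E'
import cv2
a=cv2.imread("pics/side0.png")[130:340,160:440]; b=cv2.imread("pics/top0.png")[110:320,150:430]
cv2.imwrite("pics/a.png",cv2.resize(a,(800,600),interpolation=cv2.INTER_CUBIC));cv2.imwrite("pics/b.png",cv2.resize(b,(800,600),interpolation=cv2.INTER_CUBIC))
E
```

```text
(no output)
```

View pics/a.png

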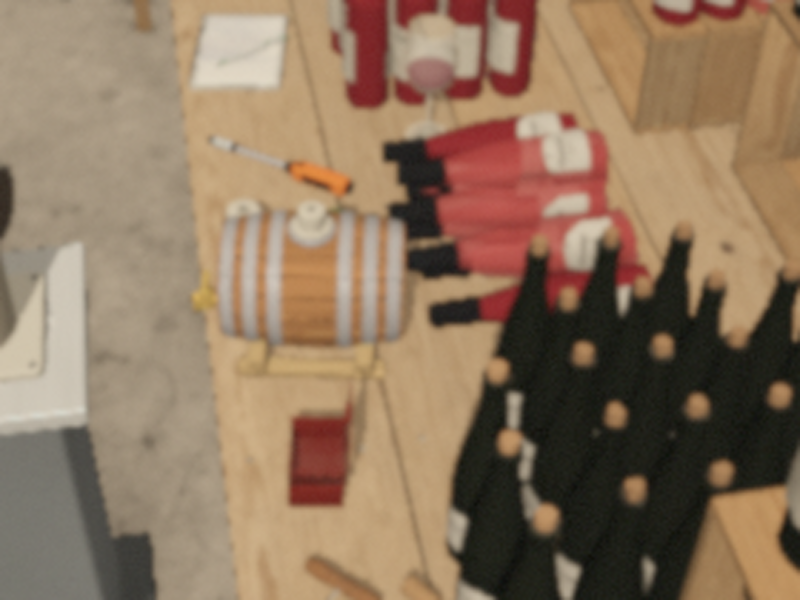

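View pics/b.png

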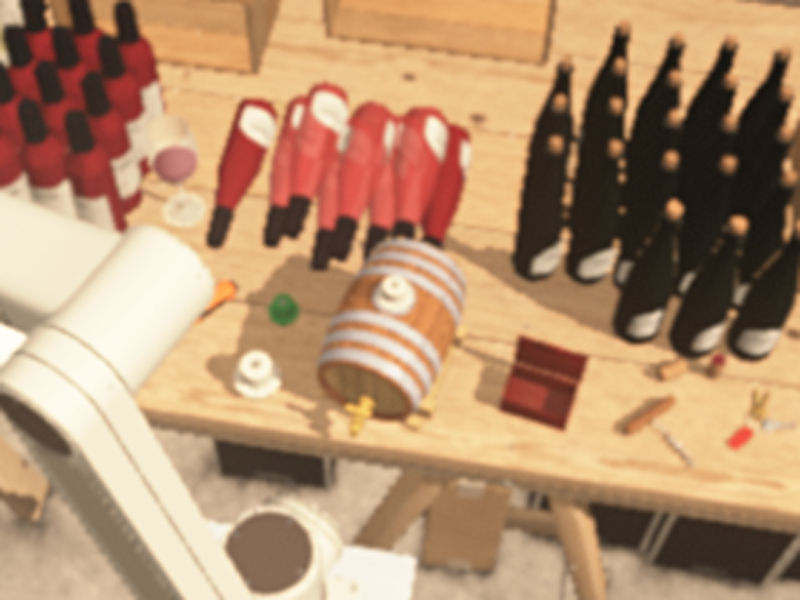

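Candidates for the bung, in the full-size top picture:
- White bung in the cask top, top (288,213), side (268,206).
- Larger white bung on the counter, top (241,241), side (245,202).
- Green bung on the counter, top (249,218).

By the description I choose the one in the cask. The lamp in side runs from its tip at (234,179) to its handle end at (283,196). The tin is at side (272,291), top (343,243).

```bash
cat > h.py <<'E'
from rig import robot
import cv2,numpy as np
from scipy.optimize import minimize,least_squares
def cal(n):
    c=robot.get_calibration(n); K=np.array([[c["fx"],0,c["cx"]],[0,c["fy"],c["cy"]],[0,0,1.]])
    return K,np.array(c["distortion"],float),np.array(c["R"]),np.array(c["t"])
C={n:cal(n) for n in("side","top")}
def proj(P,n):
    K,d,R,t=C[n]; return cv2.projectPoints(np.asarray(P,float).reshape(-1,1,3),cv2.Rodrigues(R)[0],t,K,d)[0][:,0]
def onplane(uv,n,z):
    K,d,R,t=C[n]; p=cv2.undistortPoints(np.array(uv,float).reshape(-1,1,2),K,d)[:,0]
    r=np.c_[p,np.ones(len(p))]@R; o=-R.T@t
    return o+r*((z-o[2])/r[:,2])[:,None]
def place(M,p):
    c,s=np.cos(p[2]),np.sin(p[2]); return np.asarray(M)@np.array([[c,s,0],[-s,c,0],[0,0,1]])+[p[0],p[1],0]
def ring(r,h,ax='z',n=24):
    a=np.linspace(0,2*np.pi,n,endpoint=False)
    return np.c_[r*np.cos(a),r*np.sin(a),0*a+h] if ax=='z' else np.c_[0*a+h,r*np.cos(a),r*np.sin(a)+.1]
CASK=np.vstack([ring(.074+.014*(1-(x/.115)**2),x,'x') for x in np.linspace(-.115,.115,9)])
BUNG=np.vstack([ring(.025,.189),ring(.025,.193),ring(.017,.193),ring(.017,.218)])
TIN=np.array([[x,y,z] for x in(-.035,.035) for y in(-.054,.054) for z in(0,.04)])
LID=np.array([[.048,-.054,.112],[.048,.054,.112],[.035,-.054,.04],[.035,.054,.04]])
def fit(M,masks,p0,yaw=True):
    def f(p):
        p=np.r_[p,0][:3]; J=0
        for n,m in masks.items():
            h=cv2.convexHull(proj(place(M,p),n).astype(np.float32))
            S=4; b=np.zeros((420*S,560*S),np.uint8); cv2.fillConvexPoly(b,np.round((h+.5)*S).astype(int),1)
            b=cv2.resize(b.astype(np.float32),(560,420),interpolation=cv2.INTER_AREA)
            J+=1-np.minimum(b,m).sum()/np.maximum(b,m).sum()
        return J
    k=3 if yaw else 2; s=np.vstack([np.zeros(k),np.diag([.02,.02,.2][:k])])
    r=minimize(f,p0[:k],method='Nelder-Mead',options=dict(initial_simplex=np.array(p0[:k])+s,xatol=2e-4,fatol=1e-4)); return r.x,r.fun
E
cat > m.py <<'E'
from h import *
import pickle
R={}
for n in C:
    im=robot.grab_frame(n); R[n,'im']=im
    for q in("bung","cask","tin","lamp"): R[n,q]=robot.regions_of(q,n)
pickle.dump(R,open("R.pkl","wb"))
def pick(n,q,uv): 
    c=[d for d in R[n,q] if np.hypot(d["rect"][0]-uv[0],d["rect"][1]-uv[1])<8]; return c[0]["mask"].astype(np.float32) if c else None
b={n:pick(n,"bung",uv) for n,uv in(("side",(268,206)),("top",(288,213)))}
k={n:pick(n,"cask",uv) for n,uv in(("side",(266,231)),("top",(289,228)))}
t={n:pick(n,"tin",uv) for n,uv in(("side",(272,291)),("top",(343,243)))}
for nm,d in(("b",b),("k",k),("t",t)): print(nm,{n:(None if m is None else (m.sum(),cv2.boundingRect(m.astype(np.uint8)))) for n,m in d.items()})
ok=lambda d:{n:m for n,m in d.items() if m is not None}
p0=onplane([268,205],"side",.2)[0]; q0=onplane([288,213],"top",.2)[0]; print(p0,q0)
for nm in b:
    if b[nm] is not None: print("bung",nm,fit(BUNG,{nm:b[nm]},p0[:2],False))
B,_=fit(BUNG,ok(b),p0[:2],False); print("bung",B,_)
K,e=fit(CASK,ok(k),[*B,0.]); print("cask",K,e)
t0=onplane([272,291],"side",.03)[0]
T,e=fit(np.vstack([TIN,LID]),ok(t),[*t0[:2],0.]); print("tin",T,e)
for n in C:
    im=R[n,'im'].copy(); hsv=cv2.cvtColor(im,cv2.COLOR_RGB2HSV); m=cv2.inRange(hsv,(5,190,150),(16,255,255))
    nn,l,s,c=cv2.connectedComponentsWithStats(m); i=[j for j in range(1,nn) if s[j,4]>12]; print(n,[(s[j].tolist(),c[j].round(1).tolist()) for j in i])
    big=cv2.resize(im,None,fx=4,fy=4,interpolation=cv2.INTER_CUBIC)
    for P,col in((place(CASK,K),(0,0,255)),(place(BUNG,[*B,0]),(255,0,255)),(place(TIN,T),(0,255,0)),(place(LID,T),(255,255,0))):
        for u,v in proj(P,n): cv2.circle(big,(int(4*u+2),int(4*v+2)),1,col,-1)
    u,v=(200,160) if n=="side" else (210,150)
    cv2.imwrite(f"pics/ov_{n}.png",big[v*4:v*4+600,u*4:u*4+800,::-1])
E
python3 m.py
```

```text
b {'side': (np.float32(153.0), (262, 200, 15, 14)), 'top': None}
k {'side': (np.float32(3314.0), (228, 203, 74, 60)), 'top': (np.float32(2543.0), (260, 193, 53, 70))}
t {'side': (np.float32(646.0), (261, 275, 22, 34)), 'top': (np.float32(723.0), (325, 227, 31, 34))}
[ 0.45376386 -0.06476465  0.2       ] [ 0.44758631 -0.07709145  0.2       ]
bung side (array([ 0.4552374 , -0.07319293]), np.float64(0.08368521928787231))
bung [ 0.4552374  -0.07319293] 0.08368521928787231
cask [ 0.45363079 -0.07341202 -0.2238933 ] 0.338408887386322
tin [ 0.42528218 -0.30534039 -0.21891655] 0.40631282329559326
side []
top []
```

View pics/ov_side.png

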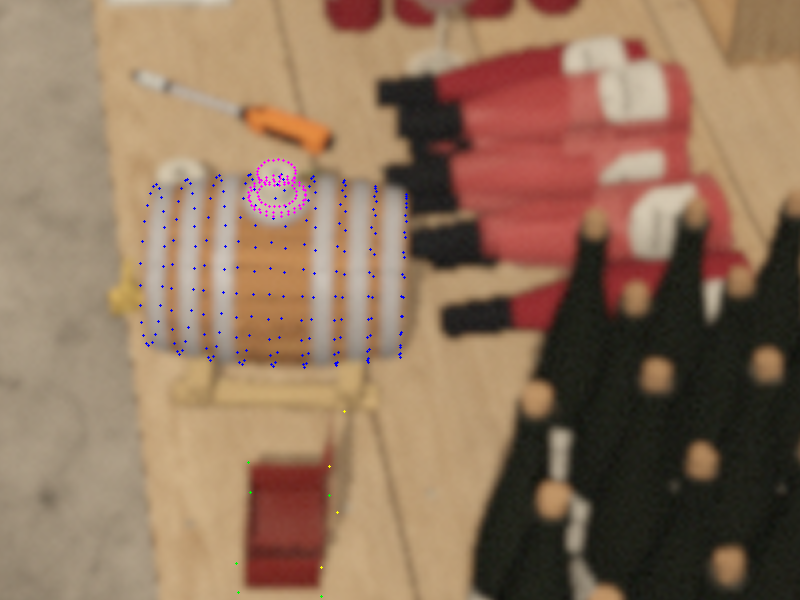

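View pics/ov_top.png

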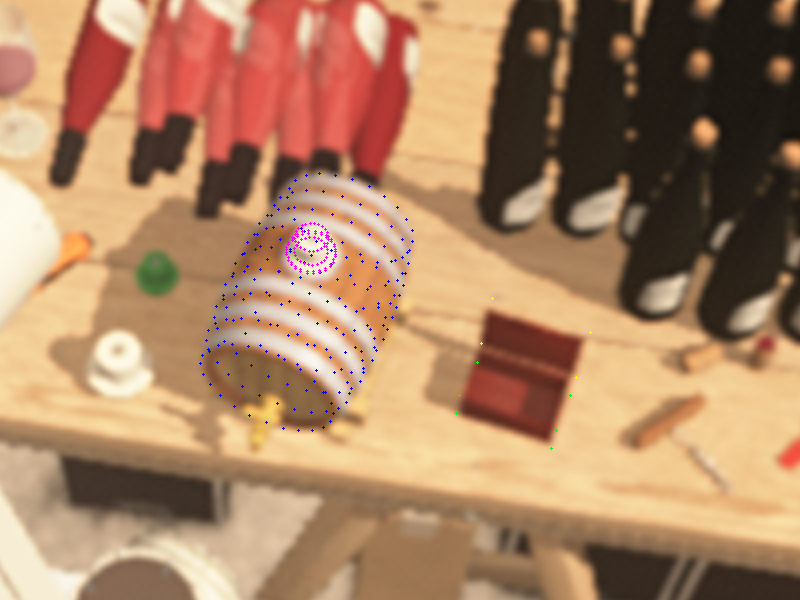

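```bash
cat > m2.py <<'E'
from h import *
import pickle
R=pickle.load(open("R.pkl","rb"))
def win(m,u0,u1,v0,v1):
    w=np.zeros_like(m); w[v0:v1,u0:u1]=m[v0:v1,u0:u1]
    n,l,s,c=cv2.connectedComponentsWithStats(w); j=1+np.argmax(s[1:,4]); return (l==j).astype(np.float32)
W={"side":dict(b=(258,280,194,220),t=(255,290,262,312)),"top":dict(b=(278,298,202,222),t=(320,360,222,265))}
b={};t={};g={}
for n in C:
    im=R[n,'im']; hsv=cv2.cvtColor(im,cv2.COLOR_RGB2HSV)
    b[n]=win(cv2.inRange(hsv,(0,0,165),(180,60,255)),*W[n]["b"])
    i=im.astype(int); t[n]=win(((i[...,0]>1.9*i[...,1])&(i[...,0]>1.6*i[...,2])).astype(np.uint8),*W[n]["t"])
    for nm,d in(("b",b),("t",t)): print(n,nm,d[n].sum(),cv2.boundingRect(d[n].astype(np.uint8)))
for s in({"side"},{"top"},{"side","top"}): print("bung",s,fit(BUNG,{n:b[n] for n in s},[.453,-.075],False))
TL=np.vstack([TIN,LID])
for s in({"side"},{"top"},{"side","top"}): print("tin",s,fit(TL,{n:t[n] for n in s},[.43,-.305,-.15]))
for n in C:
    im=R[n,'im']; m=np.full((420,560),cv2.GC_BGD,np.uint8)
    h=cv2.convexHull(proj(place(CASK,[.4536,-.0755,-.2]),n).astype(np.float32)).astype(int)
    a=np.zeros((420,560),np.uint8); cv2.fillConvexPoly(a,h,1)
    m[cv2.dilate(a,np.ones((11,11)))>0]=cv2.GC_PR_BGD; m[a>0]=cv2.GC_PR_FGD; m[cv2.erode(a,np.ones((9,9)))>0]=cv2.GC_FGD
    cv2.grabCut(im,m,None,np.zeros((1,65)),np.zeros((1,65)),4,cv2.GC_INIT_WITH_MASK)
    k=((m==1)|(m==3)).astype(np.uint8); k=cv2.morphologyEx(k,cv2.MORPH_OPEN,np.ones((9,9))); g[n]=k.astype(np.float32); print(k.sum(),a.sum())
for s in({"side"},{"top"},{"side","top"}): print("cask",s,fit(np.vstack([CASK]),{n:g[n] for n in s},[.4536,-.0755,-.2]))
im=R["side","im"].astype(int); o=win(((im[...,0]>190)&(im[...,2]<90)).astype(np.uint8),250,290,180,205); ys,xs=np.nonzero(o); print("orange",o.sum(),xs.min(),xs.max(),xs.mean(),ys.mean())
for q,uv in(("orange c",[xs.mean(),ys.mean()]),("tip",[200+135/4,160+74/4]),("end",[200+330/4,160+140/4])): print(q,onplane(uv,"side",.013)[0])
E
python3 m2.py
```

```text
side b 176.0 (261, 201, 16, 15)
side t 517.0 (262, 275, 20, 31)
top b 158.0 (279, 203, 19, 17)
top t 549.0 (326, 229, 29, 31)
bung {'side'} (array([ 0.45279538, -0.08115968]), np.float64(0.1099092960357666))
bung {'top'} (array([ 0.44978533, -0.07656523]), np.float64(0.4388984441757202))
bung {'top', 'side'} (array([ 0.45295682, -0.0786213 ]), np.float64(0.5833715796470642))
tin {'side'} (array([ 0.42697479, -0.29630914, -0.31651264]), np.float64(0.40380871295928955))
tin {'top'} (array([ 0.42846438, -0.30316482, -0.11984485]), np.float64(0.30508744716644287))
tin {'top', 'side'} (array([ 0.4269285 , -0.30083893, -0.30614319]), np.float64(0.727936863899231))
2878 3061
2164 2403
cask {'side'} (array([ 0.45545414, -0.07176885, -0.18895014]), np.float64(0.05410182476043701))
cask {'top'} (array([ 0.45433879, -0.07436848, -0.11878788]), np.float64(0.08664238452911377))
cask {'top', 'side'} (array([ 0.45507813, -0.07286302, -0.17427672]), np.float64(0.15283864736557007))
orange 97.0 262 281 272.11340206185565 191.23711340206185
orange c [0.50857853 0.23362296 0.013     ]
tip [0.35357218 0.3491477  0.013     ]
end [0.54844656 0.20163888 0.013     ]
```

```bash
python3 - <<'E'
from h import *
obs=[("top",LID[1],(488,312)),("top",LID[0],(582,340)),("top",[-.035,.054,0],(461,412)),("top",[-.035,-.054,0],(550,441)),
("side",[-.035,-.054,0],(247,587)),("side",[.035,-.054,0],(320,587)),("side",[-.035,.054,.04],(250,460))]
off={"side":(200,160),"top":(210,150)}
def f(p): return np.r_[tuple((proj(place([M],p),n)[0]-(np.array(uv)/4-.375+off[n])) for n,M,uv in obs)]
r=least_squares(f,[.427,-.3,-.15],loss="soft_l1"); print(r.x,f(r.x).reshape(-1,2).round(1).tolist())
# plan check
def Rz(a): return np.array([[np.cos(a),-np.sin(a),0],[np.sin(a),np.cos(a),0],[0,0,1.]])
down=lambda a: Rz(a)@np.diag([1.,-1,-1])
for a in(0,-.16,np.pi,1.4): 
  for p in([.4535,-.0765,.208],[.427,-.3,.055],[.511,.231,.018]): 
    q=robot.ik(p,down(a)); print(a,p,None if q is None else np.round(q,2))
y=-.16
ex=np.array([np.cos(y),np.sin(y),0]);ey=np.array([-np.sin(y),np.cos(y),0]);ez=np.array([0,0,1.])
for th in(30,36,42):
  t=np.radians(th); d=-np.sin(t)*ex-np.cos(t)*ez; z=np.cos(t)*ex-np.sin(t)*ez
  m=np.array([.4535,-.0765,.189])
  for s in(1,-1):
    Rm=np.c_[s*d,np.cross(z,s*d),z]
    for L in (205,82):
      g=m-d*L/1000; q=robot.ik(g+.005*z,Rm); print(th,s,L,g.round(3),None if q is None else np.round(q,2))
E
```

```text
[ 0.42730905 -0.30156198 -0.19187316] [[-0.3, -3.8], [0.9, -2.8], [-2.1, 0.2], [-0.4, 1.0], [-1.4, 0.5], [1.2, 1.0], [-0.5, -0.1]]
0 [0.4535, -0.0765, 0.208] [-0.17  0.18 -0.17  1.22  0.    2.97]
0 [0.427, -0.3, 0.055] [-0.61  0.45 -0.23  0.89  0.    2.53]
0 [0.511, 0.231, 0.018] [ 0.42  0.56 -0.16  0.85  0.   -2.72]
-0.16 [0.4535, -0.0765, 0.208] [-0.17  0.18 -0.17  1.22  0.    3.13]
-0.16 [0.427, -0.3, 0.055] [-0.61  0.45 -0.23  0.89  0.    2.69]
-0.16 [0.511, 0.231, 0.018] [ 0.42  0.56 -0.16  0.85  0.   -2.56]
3.141592653589793 [0.4535, -0.0765, 0.208] [-0.17  0.18 -0.17  1.22  0.   -0.17]
3.141592653589793 [0.427, -0.3, 0.055] [-0.61  0.45 -0.23  0.89  0.   -0.61]
3.141592653589793 [0.511, 0.231, 0.018] [ 0.42  0.56 -0.16  0.85  0.    0.42]
1.4 [0.4535, -0.0765, 0.208] [-0.17  0.18 -0.17  1.22  0.    1.57]
1.4 [0.427, -0.3, 0.055] [-0.61  0.45 -0.23  0.89  0.    1.13]
1.4 [0.511, 0.231, 0.018] [ 0.42  0.56 -0.16  0.85  0.    2.17]
30 1 205 [ 0.555 -0.093  0.367] [-0.17 -0.27 -0.7   0.09  0.01 -0.01]
30 1 82 [ 0.494 -0.083  0.26 ] [-0.17 -0.25 -1.01 -0.24  0.01 -0.01]
30 -1 205 [ 0.555 -0.093  0.367] [-0.17 -0.27 -0.7   0.09  0.01  3.14]
30 -1 82 [ 0.494 -0.083  0.26 ] [-0.17 -0.25 -1.01 -0.24  0.01  3.14]
36 1 205 [ 0.572 -0.096  0.355] [-0.17 -0.2  -0.59  0.23  0.01 -0.01]
36 1 82 [ 0.501 -0.084  0.255] [-0.17 -0.23 -0.91 -0.05  0.01 -0.01]
36 -1 205 [ 0.572 -0.096  0.355] [-0.17 -0.2  -0.59  0.23  0.01  3.14]
36 -1 82 [ 0.501 -0.084  0.255] [-0.17 -0.23 -0.91 -0.05  0.01  3.13]
42 1 205 [ 0.589 -0.098  0.341] [-0.17 -0.12 -0.48  0.37  0.01 -0.01]
42 1 82 [ 0.508 -0.085  0.25 ] [-0.17 -0.2  -0.81  0.13  0.01 -0.01]
42 -1 205 [ 0.589 -0.098  0.341] [-0.17 -0.12 -0.48  0.37  0.01  3.14]
42 -1 82 [ 0.508 -0.085  0.25 ] [-0.17 -0.2  -0.81  0.13  0.01  3.13]
```

```bash
cat >> h.py <<'E'
def Rz(a): return np.array([[np.cos(a),-np.sin(a),0],[np.sin(a),np.cos(a),0],[0,0,1.]])
down=lambda a: Rz(a)@np.diag([1.,-1,-1])
def st(s=""):
    o=robot.get_obs(); print(s,round(o["clock"],2),"pos",np.round(o["ee_pos"],4),"op",round(o["opening"],4),"g",round(o["grip_force"],1),"F",np.round(o["force"],1),"M",np.round(o["moment"],2))
E
python3 - <<'E'
from h import *
D=down(np.pi-.165); p=np.array([.4535,-.0765,0])
robot.movel([.181,.466,.33],feed=.3)
robot.movep(p+[0,0,.31],D); st()
robot.movel(p+[0,0,.2085],feed=.12); st("at")
robot.clamp(30); st("grip")
robot.movel(p+[0,0,.235],feed=.06); st("lift")
robot.movel(p+[0,0,.29],feed=.15); st("up")
for n in C: cv2.imwrite(f"pics/l_{n}.png",robot.grab_frame(n)[...,::-1])
a=cv2.imread("pics/l_side.png")[140:290,200:300];b=cv2.imread("pics/l_top.png")[150:300,230:330]
cv2.imwrite("pics/lift.png",cv2.resize(np.hstack([a,b]),(800,600),interpolation=cv2.INTER_CUBIC))
E
```

```text
3.61 pos [ 0.4536 -0.0759  0.3099] op 0.0853 g 0.0 F [ 0.8  0.3 -0.7] M [-0.04  0.    0.02]
at 4.6 pos [ 0.4541 -0.0765  0.2092] op 0.0853 g 0.0 F [-0.3  0.3  0.2] M [-0.02  0.03 -0.03]
grip 5.12 pos [ 0.454  -0.0757  0.2091] op 0.0328 g 29.9 F [0.4 4.4 3.4] M [ 0.94 -0.04  0.03]
lift 5.72 pos [ 0.4535 -0.0768  0.2352] op 0.0332 g 30.4 F [0.9 0.5 0. ] M [0.03 0.   0.03]
up 6.23 pos [ 0.4533 -0.0765  0.2894] op 0.0328 g 30.4 F [ 0.3 -0.8 -1.1] M [ 0.    0.02 -0.03]
```

View pics/lift.png

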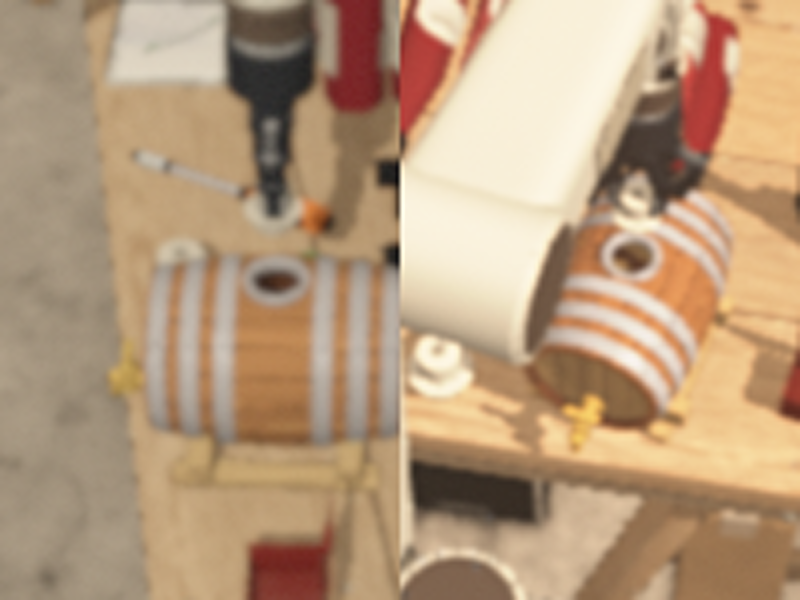

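The picture shows the bung in the fingers (side crop 275,205) and the hole open. The bush centre is at crop (276,281) in side and (633,256) in top.

```bash
python3 - <<'E'
from h import *
print("hole",onplane([268.7,210.0],"side",.189),onplane([288.0,213.5],"top",.189))
print("bottle foot",onplane([150+640/2.857,110+325/2.857],"top",0),onplane([150+710/2.857,110+345/2.857],"top",0))
T=np.array([.4273,-.3016,0])+.003*np.array([-np.cos(.17),np.sin(.17),0]); D=down(np.pi-.17)
robot.movep(T+[0,0,.26],D); st()
robot.movel(T+[0,0,.052],feed=.15); st("low")
robot.ungrasp(); st("open")
robot.movel(T+[0,0,.26],feed=.25); st("up")
# next above lamp, via high
robot.movep([.40,.10,.36],down(np.pi)); st()
for n in C: cv2.imwrite(f"pics/t_{n}.png",robot.grab_frame(n)[...,::-1])
a=cv2.imread("pics/t_side.png")[165:315,200:300];b=cv2.imread("pics/t_top.png")[150:300,270:370]
cv2.imwrite("pics/tin.png",cv2.resize(np.hstack([a,b]),(800,600),interpolation=cv2.INTER_CUBIC))
E
```

```text
hole [[ 0.45400805 -0.07912237  0.189     ]] [[ 0.45248252 -0.07652842  0.189     ]]
bottle foot [[ 0.59281586 -0.45285056  0.        ]] [[ 0.57522192 -0.56447728  0.        ]]
 7.24 pos [ 0.4244 -0.3003  0.2597] op 0.0331 g 30.4 F [ 0.   0.2 -1.4] M [ 0.07  0.02 -0.03]
low 8.78 pos [ 0.425  -0.3015  0.0529] op 0.0329 g 30.4 F [-0.6  0.1 -0.1] M [-0.   -0.01  0.05]
open 9.34 pos [ 0.4243 -0.3011  0.052 ] op 0.0851 g 0.0 F [ 0.1  0.  -0.9] M [-0.02 -0.01 -0.  ]
up 10.32 pos [ 0.4237 -0.3006  0.2587] op 0.0855 g 0.0 F [0.4 0.2 0.4] M [-0.03  0.01  0.01]
 11.86 pos [0.4002 0.0994 0.3595] op 0.0852 g 0.0 F [-0.3 -0.3  0.2] M [-0.01 -0.01 -0.  ]
```

View pics/tin.png

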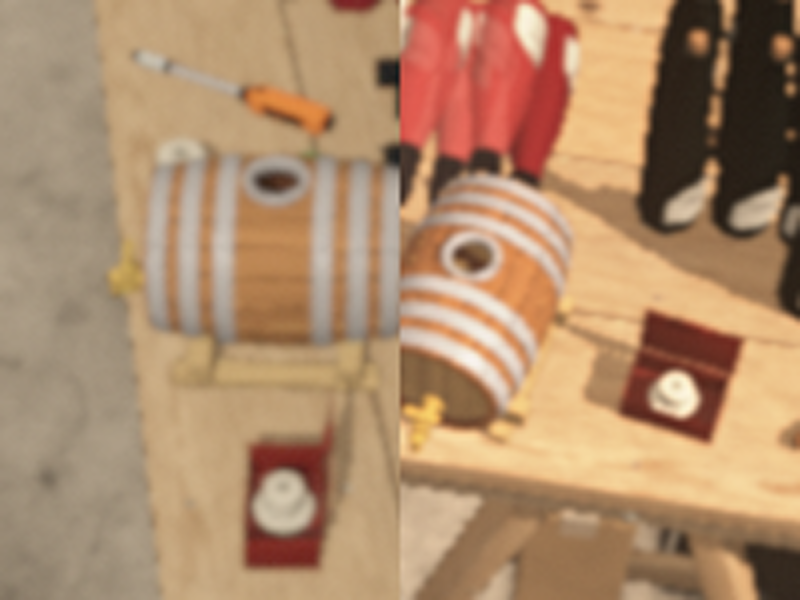

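The bung stands upright in the red tin (side crop 283,505; top crop 675,393), and the hole is clear. Next I refine the lamp's position from both views.

```bash
python3 - <<'E'
from h import *
for n in C:
    im=cv2.imread(f"pics/t_{n}.png")[...,::-1].astype(int)
    m=((im[...,0]>190)&(im[...,2]<90)&(im[...,0]-im[...,1]>70)).astype(np.uint8)
    k,l,s,c=cv2.connectedComponentsWithStats(m)
    for j in range(1,k):
        if s[j,4]>15:
            ys,xs=np.nonzero(l==j); w=cv2.fitLine(np.c_[xs,ys].astype(np.float32),cv2.DIST_L2,0,.01,.01).ravel()
            e=np.array([w[2:]+w[:2]*t for t in np.quantile((np.c_[xs,ys]-w[2:])@w[:2],[0,1])])
            print(n,s[j].tolist(),c[j].round(1),e.round(1).tolist(),onplane([c[j],*e],"side" if n=="side" else "top",.016).round(4).tolist())
a=cv2.imread("pics/t_side.png")[165:205,220:300]; b=cv2.imread("pics/t_top.png")[150:230,190:290]
cv2.imwrite("pics/lamp.png",np.vstack([cv2.resize(a,(640,320),interpolation=cv2.INTER_CUBIC),cv2.resize(b,(640,280*1),interpolation=cv2.INTER_CUBIC)]))
E
```

```text
side [262, 187, 20, 11, 90] [272.1 191.3] [[262.4, 187.9], [280.6, 194.3]] [[0.5078, 0.2296, 0.016], [0.47, 0.2592, 0.016], [0.5405, 0.2041, 0.016]]
side [277, 372, 14, 10, 70] [283.5 376.6] [[277.0, 373.1], [289.9, 380.2]] [[0.4181, -0.6199, 0.016], [0.4009, -0.6054, 0.016], [0.4347, -0.6339, 0.016]]
top [262, 139, 9, 5, 18] [266.4 140.8] [[262.4, 139.2], [270.2, 142.4]] [[0.99, 0.1218, 0.016], [0.9979, 0.1446, 0.016], [0.9826, 0.1002, 0.016]]
top [259, 146, 50, 44, 962] [281.6 169.1] [[257.9, 180.4], [309.4, 155.9]] [[0.8188, 0.0122, 0.016], [0.7294, 0.1122, 0.016], [0.9278, -0.1096, 0.016]]
top [252, 152, 8, 24, 83] [255.4 166.2] [[255.4, 152.0], [255.5, 175.0]] [[0.8136, 0.142, 0.016], [0.9048, 0.1617, 0.016], [0.7596, 0.1304, 0.016]]
top [291, 211, 18, 22, 172] [301.  221.8] [[294.8, 211.8], [306.7, 230.9]] [[0.5335, -0.1261, 0.016], [0.582, -0.0902, 0.016], [0.4905, -0.158, 0.016]]
top [405, 260, 8, 7, 33] [408.5 262.9] [[405.4, 265.5], [411.5, 260.4]] [[0.4103, -0.6077, 0.016], [0.3957, -0.5946, 0.016], [0.4245, -0.6205, 0.016]]
top [231, 416, 25, 4, 50] [241.7 418.1] [[230.9, 417.5], [255.0, 418.8]] [[-0.3124, -0.0454, 0.016], [-0.3178, -0.0078, 0.016], [-0.306, -0.0917, 0.016]]
```

View pics/lamp.png

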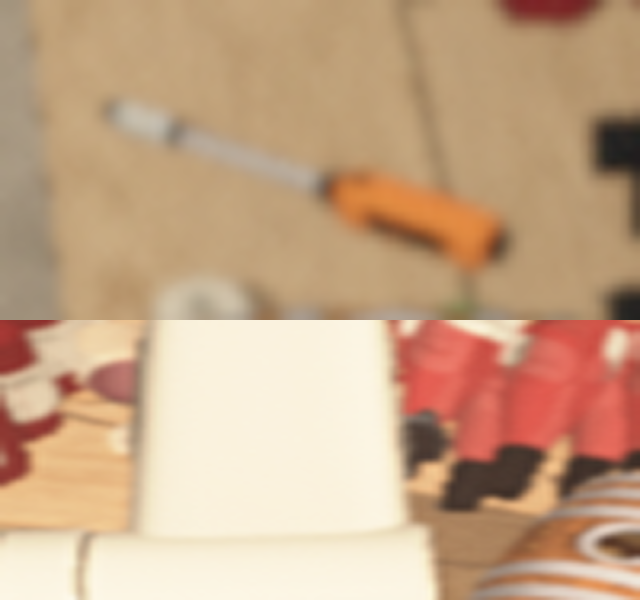

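```bash
python3 - <<'E'
from h import *
P=[(232.7,178.3),(259.8,187.7),(282.7,194.6)]; M=np.array([[.2,0,.013],[.046,0,.013],[-.052,0,.013]])
f=lambda p:(proj(place(M,p),"side")-P).ravel()
r=least_squares(f,[.511,.231,2.5]); print("lamp",r.x.round(4),f(r.x).round(1))
print("necks",onplane([(294,182.5),(299.5,191.5),(295.5,207)],"side",.037).round(3).tolist(),"green",onplane([(249.4,217.8)],"top",.02).round(3))
x,y,w=r.x; D=down(w)
for z in(.2,.018):print(np.round(robot.ik([x,y,z],D),2))
E
```

```text
lamp [0.5043 0.2352 2.4957] [-1.1 -0.5  2.   0.3 -0.9  0.1]
necks [[0.606, 0.248, 0.037], [0.618, 0.184, 0.037], [0.584, 0.09, 0.037]] green [[0.51  0.105 0.02 ]]
[0.44 0.37 0.07 1.27 0.   1.08]
[ 0.44  0.55 -0.17  0.85  0.    1.08]
```

```bash
python3 - <<'E'
from h import *
x,y,w=.5045,.2350,2.4957; D=down(w)
robot.movep([x,y,.20],D)
robot.movel([x,y,.10],feed=.2); robot.movel([x,y,.018],feed=.08); st("at")
robot.clamp(90); st("grip")
robot.movel([x,y,.06],feed=.08); robot.movel([x,y,.26],feed=.2); st("up"); robot.hold(.2); st("still")
for n in C: cv2.imwrite(f"pics/u_{n}.png",robot.grab_frame(n)[...,::-1])
a=cv2.imread("pics/u_side.png")[110:260,200:300];b=cv2.imread("pics/u_top.png")[150:300,180:280]
cv2.imwrite("pics/up.png",cv2.resize(np.hstack([a,b]),(800,600),interpolation=cv2.INTER_CUBIC))
E
```

```text
at 14.72 pos [0.505  0.2352 0.0186] op 0.0856 g 0.0 F [-0.3 -0.3 -0.2] M [ 0.02 -0.01  0.03]
grip 15.3 pos [0.5049 0.2351 0.0185] op 0.0245 g 91.5 F [ 0.2 -0.1  4.8] M [-0.12  0.15  0.02]
up 17.12 pos [0.5038 0.2347 0.2586] op 0.0243 g 90.8 F [ 0.3 -0.  -1.8] M [-0.06 -0.   -0.01]
still 17.32 pos [0.504  0.2348 0.2587] op 0.024 g 90.8 F [-0.4  0.7 -1.1] M [-0.03 -0.03 -0.01]
```

View pics/up.png

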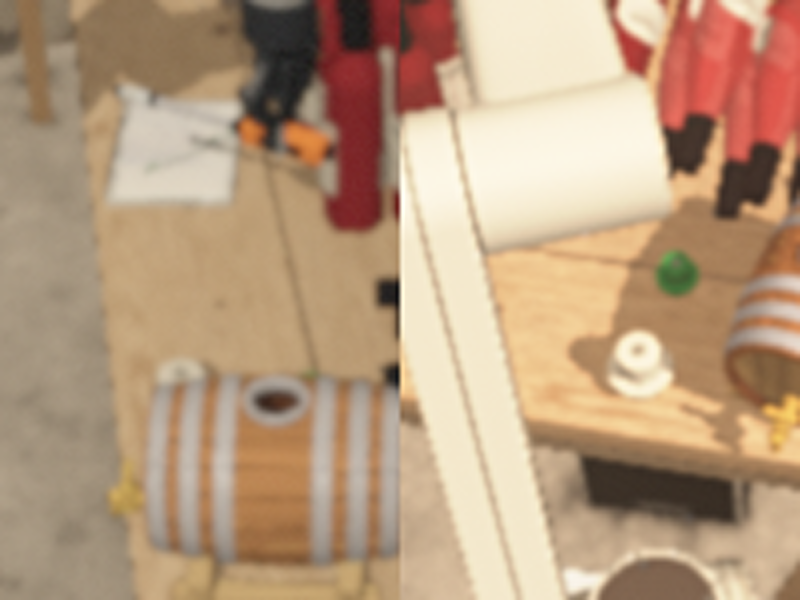

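The lamp is held by the handle with its tip at side crop (118,85). I'll check that against the prediction and move to a pose on the slant above the hole.

```bash
cat >> h.py <<'E'
HOLE=np.array([.4533,-.077,.189]); YAW=-.165; OFF=.0056; ALONG=0.0
EX=np.array([np.cos(YAW),np.sin(YAW),0]);EZ=np.array([0,0,1.])
def pose(th,tip):  # TCP pose with lamp tip at (x,z) in cask frame relative to the mouth, slant th deg from vertical
    t=np.radians(th); d=-np.sin(t)*EX-np.cos(t)*EZ; z=np.cos(t)*EX-np.sin(t)*EZ
    return HOLE+tip[0]*EX+tip[1]*EZ-(.2+ALONG)*d-OFF*z, np.c_[d,np.cross(z,d),z]
def onaxis(th,s): # tip a distance s past the centre of the hole (5 mm below mouth) along the slant
    t=np.radians(th); return pose(th,(-s*np.sin(t),-.005-s*np.cos(t)))
E
python3 - <<'E'
from h import *
o=robot.get_obs(); p=np.array(o["ee_pos"]);R=np.array(o["orientation"])
for e in(-.01,0,.01): print(e,proj([p+R@[.2+e,0,OFF]],"side").round(1))
print("obs",200+118/4-.4,110+85/4-.4)
for s in(-.06,0,.06,.11): q=robot.ik(*onaxis(36,s)); print(s,onaxis(36,s)[0].round(3),None if q is None else q.round(2))
robot.movel([.47,.22,.42],feed=.25); st("high")
robot.movep(*onaxis(36,-.06)); robot.hold(.2); st("pre")
o=robot.get_obs(); p=np.array(o["ee_pos"]);R=np.array(o["orientation"])
tip=p+R@[.2,0,OFF]; print("tip",tip.round(4),{n:proj([tip,HOLE],n).round(1).tolist() for n in C})
cr={"side":(220,155),"top":(240,150)}; ims=[]
for n in C:
    im=robot.grab_frame(n)[...,::-1]; cv2.imwrite(f"pics/p_{n}.png",im); u,v=cr[n]
    b=cv2.resize(im[v:v+75,u:u+100],(800,600),interpolation=cv2.INTER_CUBIC)[:,:]
    ims.append(b)
cv2.imwrite("pics/pre.png",np.hstack([ims[0][:,100:500],ims[1][:,150:550]]))
E
```

```text
-0.01 [[229.3 132. ]]
0 [[227.2 131.4]]
0.01 [[225.2 130.8]]
obs 229.1 130.85
-0.06 [ 0.6   -0.101  0.398] [-0.17 -0.18 -0.45  0.35  0.   -0.  ]
0 [ 0.565 -0.096  0.349] [-0.17 -0.22 -0.62  0.23  0.   -0.  ]
0.06 [ 0.53  -0.09   0.301] [-0.17 -0.25 -0.77  0.11  0.   -0.  ]
0.11 [ 0.501 -0.085  0.26 ] [-0.17 -0.26 -0.9  -0.01  0.   -0.  ]
high 18.23 pos [0.47   0.22   0.4188] op 0.0241 g 90.8 F [ 0.3  0.4 -2.4] M [-0.    0.03  0.04]
pre 19.73 pos [ 0.6003 -0.1005  0.3978] op 0.0241 g 90.8 F [ 0.3  0.1 -1. ] M [ 0.12  1.03 -0.01]
tip [ 0.4887 -0.0821  0.2327] {'side': [[278.5, 200.1], [268.4, 209.6]], 'top': [[291.1, 200.3], [288.1, 213.4]]}
```

View pics/pre.png

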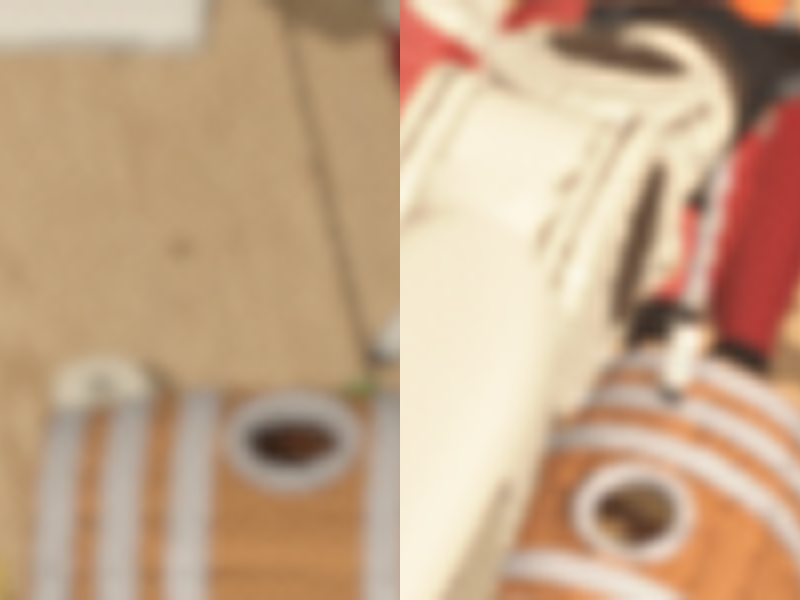

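The lamp's tip is at about (278.8,198.4) in side and (292.3,199.3) in top. The hole is at (268.6,209.6) in side and (287.3,213.1) in top. I'll triangulate both to correct the in-hand offset.

```bash
python3 - <<'E'
from h import *
def tri(ob,x0): return least_squares(lambda X:np.r_[tuple(proj([X],n)[0]-uv for n,uv in ob.items())],x0)
h=tri({"side":(268.6,209.6),"top":(287.3,213.1)},HOLE); t=tri({"side":(278.8,198.6),"top":(292.3,199.3)},[.4887,-.0821,.2327])
print(h.x,h.fun.round(1)); print(t.x,t.fun.round(1))
o=robot.get_obs(); R=np.array(o["orientation"]); print("tip err in tool", (R.T@(t.x-np.array([.4887,-.0821,.2327]))).round(4))
E
```

```text
[ 0.45477381 -0.07351102  0.18640068] [ 0.1 -0.1  0.   0.2]
[ 0.48871247 -0.08644282  0.24226908] [-0.1  0.2 -0.1 -0.2]
tip err in tool [-0.0082 -0.0043 -0.005 ]
```

```bash
sed -i 's/^HOLE=.*/HOLE=np.array([.4538,-.0758+.002,.189]); YAW=-.165; OFF=.0035; ALONG=-.007/' h.py
python3 - <<'E'
from h import *
P,R=onaxis(36,-.03); robot.movel(P,feed=.06,attitude=R); robot.hold(.2); st("pre")
f0=np.array(robot.get_obs()["force"]);m0=np.array(robot.get_obs()["moment"])
for s in np.arange(-.01,.1101,.02):
    robot.movel(onaxis(36,s)[0],feed=.04); robot.hold(.1); o=robot.get_obs()
    dF=np.array(o["force"])-f0; dM=np.array(o["moment"])-m0
    print(round(s,3),round(o["clock"],1),dF.round(1),dM.round(2))
    if np.linalg.norm(dF)>6 or np.linalg.norm(dM)>.8: print("stop");break
ims=[]
for n,(u,v) in {"side":(220,155),"top":(240,150)}.items():
    im=robot.grab_frame(n)[...,::-1]; ims.append(cv2.resize(im[v:v+75,u:u+100],(800,600),interpolation=cv2.INTER_CUBIC))
cv2.imwrite("pics/in.png",np.hstack([ims[0][:,150:550],ims[1][:,150:550]]))
E
```

```text
pre 20.8 pos [ 0.5806 -0.095   0.3671] op 0.0243 g 90.8 F [-0.   0.2 -0.8] M [ 0.22  1.01 -0.02]
-0.01 21.6 [ 0.8 -0.4 -0.8] [-0.07 -0.03  0.03]
0.01 22.3 [-0.7  0.1 -0.7] [-0.09 -0.07  0.03]
0.03 23.1 [ 0.2  0.  -1.3] [-0.06 -0.01  0.02]
0.05 23.8 [ 0.4 -0.2 -0.4] [-0.11 -0.03  0.03]
0.07 24.6 [ 0.6 -0.6 -0.1] [-0.06 -0.01  0.05]
0.09 25.3 [-0.4 -0.7 -0.1] [-0.02 -0.06  0.02]
0.11 26.1 [ 0.2  0.  -0.1] [-0.06 -0.03  0.02]
```

View pics/in.png

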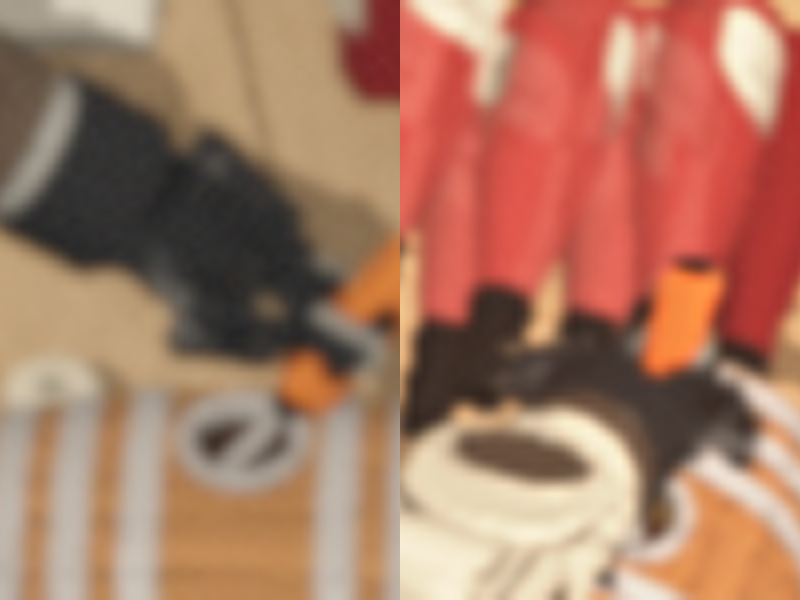

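The tube passes through the middle of the bung hole (side crop 244,441) with no contact force. The handle stays outside, held in the fingers.

```bash
python3 - <<'E'
from h import *
robot.hold(.5); st("still"); print(robot.close_job())
E
```

```text
still 26.65 pos [ 0.4991 -0.0813  0.2532] op 0.0244 g 90.8 F [ 0.6  0.5 -1.2] M [ 0.18  0.95 -0.  ]
the job is handed in; nothing more can be done
None
```

The job is handed in at 26.7 s: the white bung is in the red tin, and the lamp is held still through the bung hole with its end an estimated 3 cm from the middle of the tap head's inside; the wrist readings showed no contact, but the end itself is out of the cameras' view.

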